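# Unhang the cover of a control console

### The arm

A 7-joint arm with a two-finger parallel gripper is mounted at the origin on a cart in front of the work surface, level with it; the furniture and walls round the work are solid. World frame = base frame: x ahead of the robot, y to its left, z up, the work surface at z = 0. Lengths are in m, angles in rad, forces in N, time in s.
With the tool pointing down it reaches from about 0.425 to 0.95 m from the base axis. Payload 4.7 kg.
Tool frame: the origin (TCP) lies between the finger pads; the fingertips stand 25 mm ahead of it and the grasp point (between the pads) lies 6 mm ahead of it; z points along the fingers, y is the line along which they close (so a half turn about z gives the same grasp; the last joint's range is limited). The gripper opens to 85 mm and grips with 20 to 120 N. Pads are 22 mm wide; open, the fingers measure 114 mm over their backs; the gripper's body (76 mm by 85 mm) begins 54 mm behind the grasp point. The pads swing forward as they close: fully open they stand 13 mm farther back than shut.
Start: joints at [1.21, 0.469, -0.049, 1.532, 0.024, 1.141, -0.082], TCP at [0.22, -0.638, 0.256] pointing down, gripper open.
Joint ranges: [-2.59, 2.59], [-0.33, 1.99], [-1.39, 1.29], [0.1, 2.45], [-1.04, 4.18], [0.21, 1.99], [-2.66, 2.66]. Speed limits (rad/s): [2.57, 2.57, 3.14, 3.14, 3.14, 3.14, 3.14].

### API

Orientations are given as a 3x3 rotation matrix whose columns are the frame's x, y, z axes.
In Python, from rig import * gives the robot as it stands. Calls block until the motion is done:
- movep(position, orientation): joint-space move of the TCP to a pose.
- move_l(position, attitude=None, feed=0.15, until_force=None): straight line of the TCP; attitude=None keeps the orientation; feed is the mean speed in m/s. With until_force (N) it stops when the force on the tool has changed by that much, and returns True; else False.
- move_joints(angles): joint-space move.
- command_gripper(opening, newtons=None): finger opening in m; newtons is the grip in N (None keeps the last); returns when the fingers have stopped.
- sleep(seconds).
- inverse_kinematics(position, orientation): joint angles nearest the present ones, or None.
- sense(): the state.
- camera(name): name is "scene" or "top" or "wrist"; returns (picture, depth): 480x640x3 uint8, red, green, blue; 480x640 float32, m along the optical axis (not along the pixel's ray), 0 where there is no reading.
- camera_params(name): a dict with "K" (3x3 intrinsics, pixels), "position" and "rotation" of the camera in the world; the wrist camera has in their place "tool_from_camera" (4x4, takes a point from camera to tool coordinates, whose origin is the TCP and whose axes are the flange's). Camera axes: x right, y down, z forward; pixel columns grow to the right and rows downward; lengths in m; the calibration is good to about 2 mm. A picture is of the moment at which its call begins: read the wrist's pose just before it. camera_params takes no time and is no camera call.
A pose or a line that the arm cannot do raises Unreachable and nothing moves.
- finish_job(): hands the job in; it is judged then, once.
The state is a dict: "time_s": time; "joint_pos": joint angles; "qd": joint speeds; "joint_efforts": joint torques, N m; "position": TCP position; "tcp_rot": TCP orientation; "wrist_force": force on the tool from outside, world axes, zero at the start; "ft_torque": the same for the moment, N m; "finger_gap": finger opening in m; "gripper_force": force on a finger pad.
Only numpy, scipy, OpenCV 4.12 (cv2) and the standard library are available. Lean on these libraries where they do the work, as an engineer would, in place of code of your own. Each camera call takes 0.05 s, during which the arm holds its last target. There are 200 camera calls.

### The job

The sheet-metal cover on the sloping front of the grey control console hangs by four keyhole slots on screws that have already been slackened. Slide it straight up the slope until the screw heads stand in the wide ends of the slots, lift it off square to the panel without forcing it, and lay it gently, flat and handle up, wholly on the black rubber mat beside the console. Leave the screwdriver, tape measure and other things where they are.

Things in the scene. Friction and masses are not known exactly. Their poses are not given: they have to be found in the camera images.
- console: Grey console, fixed on the bench, 172 mm deep (x, from -90 to +82), 210 mm wide (y). Origin: centre of its underside; x from its low front to its high rear, z up. Front edge 40 mm high; from it a panel slopes up at 18 degrees for 143 mm to an upright step at x = 46 mm, 18 mm high. Behind the step a flat deck, 102 mm above the bench, with buttons and a switch up to 18 mm tall.
- console_panel: The console's sloping dark panel. Origin: on its surface, where the centre of the hanging cover lies; x up the slope (away from the robot, 18 degrees above level), y left, z square out of it. Front edge at x = -72 mm, step at x = +71 mm, at the upper edge. An opening with terminals is under the cover. All screws are fixed in the panel.
- upper_left_screw (a point): Foot of the upper left screw on the panel, at x = 36, y = 68 mm of console_panel; the others are at (36, -68), (-12, 68), (-12, -68). Each has a 7 mm shank and a round head 16 mm across whose underside is 6 mm, and top 11 mm, above the panel.
- cover: Loose sheet-metal cover, 104 mm up the slope (x), 170 mm wide (y), 4 mm thick, 0.25 to 0.5 kg. Origin: centre of its underside, z out of the panel. It hangs with its origin at x = -1.5 to 0 mm of console_panel; pushed up, its edge meets the step at x = +19 mm (heads free of the slots from +16 mm on) and friction keeps it there. It must rise 11 mm square to the panel to clear the heads.
- upper_left_wide_end (a point): Centre of the wide end (24 mm across) of the cover's upper left keyhole, on the underside, at x = 16, y = 68 mm of the cover; the others are at (16, -68), (-32, 68), (-32, -68). From each a slot 10 mm wide runs up (+x) 25 mm to its closed end, where the screw stands while the cover hangs. Over the screw, a wide end leaves the head 4 mm of play all round.
- cover_lip (a point): Middle of the outer face of the cover's upturned lip: its lower edge (x = -52 mm of the cover), 10 mm above the underside. The lip is 3 mm thick, as wide as the cover, its top 16 mm above the underside. Before it lie 20 mm of bare panel, then the console's front edge. Pushing here with 2 to 6 N moves the cover up the slope.
- cover_handle (a point): Centre of the bar of the cover's black bow handle, in the middle of the cover, 36 mm above its underside (32 mm above its top face). The bar lies along the cover's y, 90 mm long, 10 x 10 mm, on feet at y = 39 and -39 mm; pinch it between the feet, the fingers closing along the cover's x.
- cover_corner0 (a point): Upper left corner of the cover's underside (x = 52, y = 85 mm of the cover).
- cover_corner1 (a point): Upper right corner of the cover's underside (x = 52, y = -85 mm of the cover).
- cover_corner2 (a point): Lower left corner of the cover's underside (x = -52, y = 85 mm of the cover).
- cover_corner3 (a point): Lower right corner of the cover's underside (x = -52, y = -85 mm of the cover).
- mat: Black rubber mat lying fixed on the bench, 160 mm (x) by 230 mm (y), 3 mm thick, on which the cover is to be laid; it is at the console's left or right. Origin: centre of its underside, x roughly away from the robot, z up.
- screwdriver: Cross-head screwdriver with a red grip, 196 mm long, 27 mm thick, lying on the bench between console and mat, along the robot's x. Origin: centre of its underside.
- tape_measure: Yellow tape measure, 38 x 80 x 62 mm, on the bench between console and mat, behind the screwdriver. Origin: centre of its underside.
- charger: Black battery charger, 86 x 92 x 56 mm, on the bench at the far left. Origin: centre of its underside.
- wood_offcut: Wood offcut, 30 x 70 x 30 mm, lying on the bench at the far right. Origin: centre of its underside.

How it is judged:
By the outcome, as a careful person would: the job done as asked, in the order asked, and still so for the second after the job is handed in, with the robot touching nothing.
It also fails if it takes over 45 s, if anything falls off the work surface, if the arm or the gripper's body presses on something with over 40 N, if the wrist force passes 120 N, or if a joint passes its speed limit or range.

## Working session

There is one attempt and no reset: what is moved stays moved. The work goes in short steps, each a Python script; the robot and the scene stay as the last script left them, time stands still between calls to the robot, and variables do not carry over. Pictures are saved under pics/ and viewed, at most 10 in all, crops included, and the job is handed in when it is done.

```bash
ls; mkdir -p pics
python3 - <<'E'
from rig import *
import cv2,numpy as np
for n in("scene","top"):
    p,d=camera(n); cv2.imwrite(f"pics/{n}0.png",p[:,:,::-1]); np.savez(f"pics/{n}0.npz",p=p,d=d)
    c=camera_params(n); print(n,np.round(c["K"],1).tolist(),np.round(c["position"],3),np.round(c["rotation"],3).tolist())
print(camera_params("wrist"))
s=sense();print(s["time_s"],s["position"],s["tcp_rot"],s["wrist_force"])
E
```

```text
pics
scene [[542.1, 0.0, 327.4], [0.0, 542.1, 242.2], [0.0, 0.0, 1.0]] [-0.596 -0.921  1.043] [[0.701, -0.373, 0.608], [-0.713, -0.378, 0.59], [0.009, -0.847, -0.531]]
top [[572.4, 0.0, 307.1], [0.0, 572.4, 249.9], [0.0, 0.0, 1.0]] [ 0.059 -0.064  1.582] [[0.455, -0.846, 0.279], [-0.891, -0.434, 0.135], [0.007, -0.31, -0.951]]
{'K': array([[387.27506551,   0.        , 319.77137044],
       [  0.        , 387.27506551, 245.4479011 ],
       [  0.        ,   0.        ,   1.        ]]), 'tool_from_camera': array([[-6.91436878e-05, -9.45082483e-01, -3.26831907e-01,
         8.46732021e-02],
       [ 9.99999988e-01, -1.11615933e-04,  1.11196536e-04,
         1.14614976e-03],
       [-1.41569546e-04, -3.26831895e-01,  9.45082479e-01,
        -1.17477428e-01],
       [ 0.00000000e+00,  0.00000000e+00,  0.00000000e+00,
         1.00000000e+00]])}
0.1 [ 0.21974553 -0.63774748  0.25535732] [[ 9.45461383e-01  3.25733648e-01 -6.03346786e-04]
 [ 3.25734205e-01 -9.45459959e-01  1.64130380e-03]
 [-3.58123528e-05 -1.74832004e-03 -9.99998471e-01]] [ 0.24018048  0.75633122 -0.6138465 ]
```

View pics/scene0.png

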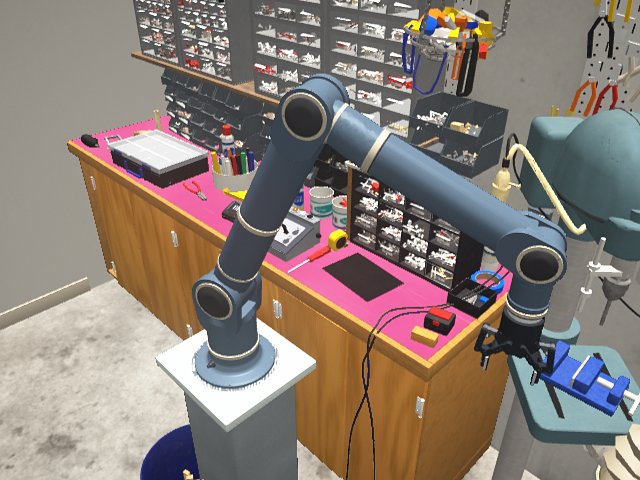

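View pics/top0.png

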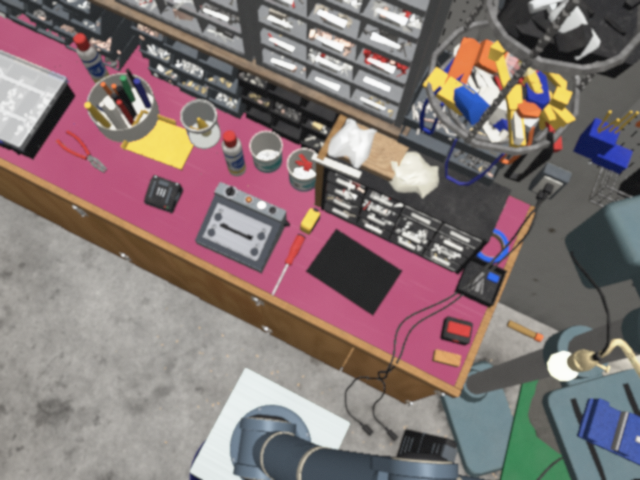

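The top view shows the console at about (240,228), with the mat to its right at (354,271). The screwdriver (290,260) and tape measure (311,220) lie between them. Next I'll get the mat and approximate console positions from these images.

```bash
cat > h.py <<'E'
import numpy as np,cv2
from rig import *
def pose(n,s=None):
    c=camera_params(n)
    if n!="wrist": return c["K"],np.array(c["rotation"]),np.array(c["position"])
    T=c["tool_from_camera"];R=np.array(s["tcp_rot"])
    return c["K"],R@T[:3,:3],R@T[:3,3]+s["position"]
def ray(P,uv):
    K,R,t=P; d=R@np.linalg.solve(K,[uv[0],uv[1],1.]); return t,d/np.linalg.norm(d)
def onz(P,uv,z):
    t,d=ray(P,uv); return t+d*(z-t[2])/d[2]
def tri(obs):
    A=np.zeros((3,3));b=np.zeros(3);L=[ray(P,uv) for P,uv in obs]
    for t,d in L:
        M=np.eye(3)-np.outer(d,d);A+=M;b+=M@t
    x=np.linalg.solve(A,b)
    return x,max(np.linalg.norm((np.eye(3)-np.outer(d,d))@(x-t)) for t,d in L)
def pt(P,d,uv):
    K,R,t=P; z=d[int(uv[1]),int(uv[0])]; return t+R@(np.linalg.solve(K,[uv[0],uv[1],1.])*z)
def shot(name,fn):
    s=sense();p,d=camera(name);cv2.imwrite(f"pics/{fn}.png",p[:,:,::-1])
    P=pose(name,s);np.savez(f"pics/{fn}.npz",p=p,d=d,K=P[0],R=P[1],t=P[2]);return p,d,P
def load(fn):
    z=np.load(f"pics/{fn}.npz");return z["p"],z["d"],(z["K"],z["R"],z["t"])
def quad(mask):
    c=max(cv2.findContours(mask.astype(np.uint8),0,2)[0],key=cv2.contourArea)
    h=cv2.convexHull(c);return cv2.approxPolyDP(h,0.04*cv2.arcLength(h,True),True)[:,0],c
E
python3 - <<'E'
from h import *
z=np.load("pics/top0.npz");p,d=z["p"].astype(int),z["d"];P=pose("top")
m=(p.max(2)<50);m[:, :300]=0;m[:,405:]=0;m[:228]=0;m[315:]=0
q,c=quad(m);Q=[onz(P,u,.003) for u in q];print(q.tolist(),np.round(Q,3).tolist(),[round(np.linalg.norm(Q[i]-Q[i-1]),3) for i in range(len(Q))])
for uv in [(241,228),(205,232),(265,268),(220,190),(285,208),(293,250),(277,290),(310,220),(160,194),(240,215)]:print(uv,np.round(pt(P,d,uv),3))
E
```

```text
[[336, 232], [398, 271], [372, 312], [309, 271]] [[0.611, 0.11, 0.003], [0.585, -0.101, 0.003], [0.443, -0.085, 0.003], [0.469, 0.127, 0.003]] [np.float64(0.143), np.float64(0.212), np.float64(0.143), np.float64(0.213)]
(241, 228) [0.476 0.346 0.068]
(205, 232) [0.423 0.434 0.055]
(265, 268) [ 0.42   0.244 -0.002]
(220, 190) [0.541 0.447 0.097]
(285, 208) [ 0.611  0.279 -0.001]
(293, 250) [0.498 0.193 0.025]
(277, 290) [0.377 0.182 0.004]
(310, 220) [0.589 0.186 0.061]
(160, 194) [0.468 0.615 0.041]
(240, 215) [0.505 0.364 0.083]
```

Run:
```python
from h import *
def Rdown(yaw,sg): # tool x = sg*cover y
    cx=np.array([np.cos(yaw),np.sin(yaw),0]);cy=np.array([-np.sin(yaw),np.cos(yaw),0])
    return np.c_[sg*cy,sg*cx,np.array([0,0,-1])]
y=np.radians(-7)
for sg in(1,-1):
    for p in([.53,.03,.33],[.50,.40,.30],[.48,.33,.15]):
        try:q=inverse_kinematics(np.array(p),Rdown(y,sg));print(sg,p,None if q is None else np.round(q,2))
        except Exception as e:print(e)
```

```text
1 [0.53, 0.03, 0.33] [ 0.51  0.26 -0.78  1.74  0.19  1.22 -0.44]
1 [0.5, 0.4, 0.3] [-0.1   0.55 -0.96  1.53  0.46  1.3  -1.24]
1 [0.48, 0.33, 0.15] [-0.03  0.6  -0.89  1.83  0.55  0.98 -1.28]
-1 [0.53, 0.03, 0.33] [ 0.77  0.38 -1.17  1.73  0.36  1.27  2.54]
-1 [0.5, 0.4, 0.3] [-0.    0.65 -1.18  1.52  0.6   1.38  1.79]
-1 [0.48, 0.33, 0.15] [ 0.12  0.75 -1.18  1.82  0.78  1.12  1.68]
```

```bash
cat >> h.py <<'E'
def Rdown(yaw):
    c,s=np.cos(yaw),np.sin(yaw); return np.array([[-s,c,0],[c,s,0],[0,0,-1.]])
E
python3 - <<'E'
from h import *
y=np.radians(-7)
movep(np.array([.53,.06,.33]),Rdown(y));sleep(.2);shot("wrist","wA")
move_l(np.array([.53,.16,.33]),feed=.3);sleep(.2);shot("wrist","wA2")
move_l(np.array([.50,.30,.30]),feed=.3);sleep(.2);shot("wrist","wB")
move_l(np.array([.46,.38,.30]),feed=.3);sleep(.2);shot("wrist","wC")
print(sense()["time_s"])
a=[cv2.imread(f"pics/{n}.png") for n in("wA","wB")]
cv2.imwrite("pics/AB.png",cv2.resize(np.vstack(a),(400,600)));
E
```

```text
5.3833
```

View pics/wB.png

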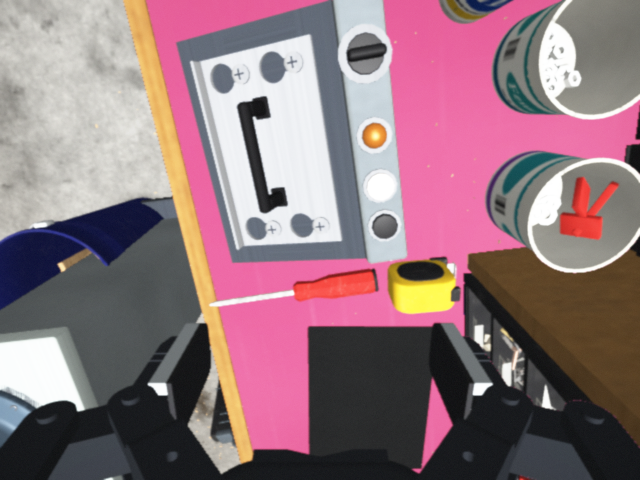

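View pics/wA.png

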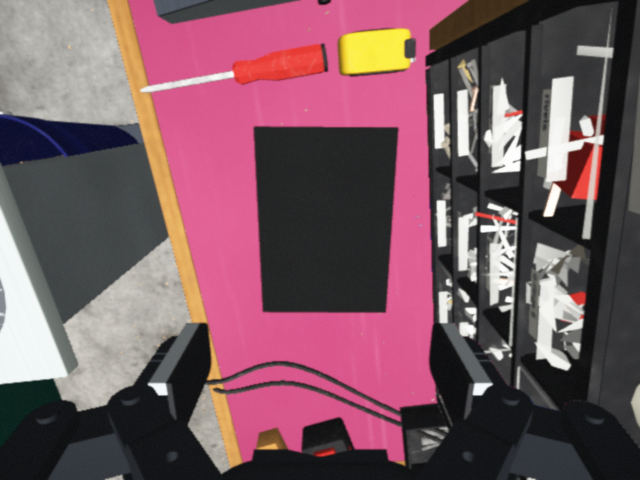

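wB shows the light cover with corners near (193,57), (312,36), (341,240) and (235,249). The black bar runs from (247,105) to (265,208), the screw heads are beside the keyholes, and the light deck is at the right. wA shows the mat with corners near (255,127), (397,127), (387,312) and (263,312), and the rack from column 430 rightward.

```bash
cat > meas.py <<'E'
from h import *
def order(q): # by angle, start at smallest x+y
    c=q-q.mean(0);q=q[np.argsort(np.arctan2(c[:,1],c[:,0]))];return np.roll(q,-np.argmin(q.sum(1)),0)
def lines(c,q):
    # refine corners by fitting lines to contour points near each side
    q=order(q.astype(float));c=c[:,0].astype(float);L=[]
    for i in range(4):
        a,b=q[i],q[(i+1)%4];n=np.linalg.norm(b-a);u=(b-a)/n
        s=(c-a)@u;e=abs((c-a)@[-u[1],u[0]]);k=c[(s>.12*n)&(s<.88*n)&(e<5)].astype(np.float32)
        vx,vy,x,y=cv2.fitLine(k,cv2.DIST_HUBER,0,.01,.01).ravel();L.append(np.cross([x,y,1],[x+vx,y+vy,1]))
    o=[np.cross(L[i-1],L[i]) for i in range(4)];return np.array([v[:2]/v[2] for v in o])
E
python3 - <<'E'
from meas import *
import cv2
M={}
for n in("wA","wA2"):
    p,d,P=load(n);m=(p.max(2)<70);k=np.zeros_like(m)
    K=cv2.connectedComponentsWithStats(m.astype(np.uint8))
    # component at the mat centre
    K_,R,t=P;x=R.T@(np.array([.53,.01,.003])-t);u=K_@x/x[2];l=K[1][int(u[1]),int(u[0])]
    q,c=quad(K[1]==l);M[n]=(P,lines(c,q));print(n,u[:2].round(),q.tolist(),M[n][1].round(1).tolist())
Q=[]
for i in range(4):
    X,e=tri([(M[n][0],M[n][1][i]) for n in M]);Q.append(X);print(X.round(4),round(e,4),[onz(M[n][0],M[n][1][i],.003).round(4).tolist() for n in M])
print([round(float(np.linalg.norm(Q[i]-Q[i-1])),4) for i in range(4)])
V={}
for n in("wB","wC"):
    p,d,P=load(n);h=cv2.cvtColor(p,cv2.COLOR_RGB2HSV)
    m=((h[...,2]>170)&(h[...,1]<50)).astype(np.uint8)
    K_,R,t=P;x=R.T@(np.array([.48,.35,.07])-t);u=K_@x/x[2]
    cc=[c for c in cv2.findContours(m,0,1)[0] if cv2.contourArea(c)>3000]
    print(n,u[:2].round(),[(cv2.boundingRect(c),cv2.contourArea(c)) for c in cc])
E
cp pics/wC.png pics/wCv.png
```

```text
Traceback (most recent call last):
  File "meas.py", line 10, in lines
    vx,vy,x,y=cv2.fitLine(k,cv2.DIST_HUBER,0,.01,.01).ravel();L.append(np.cross([x,y,1],[x+vx,y+vy,1]))
              ~~~~~~~~~~~^^^^^^^^^^^^^^^^^^^^^^^^^^^^
cv2.error: OpenCV(4.12.0) /io/opencv/modules/imgproc/src/linefit.cpp:50: error: (-215:Assertion failed) count > 0 in function 'fitLine2D_wods'
```

View pics/wC.png

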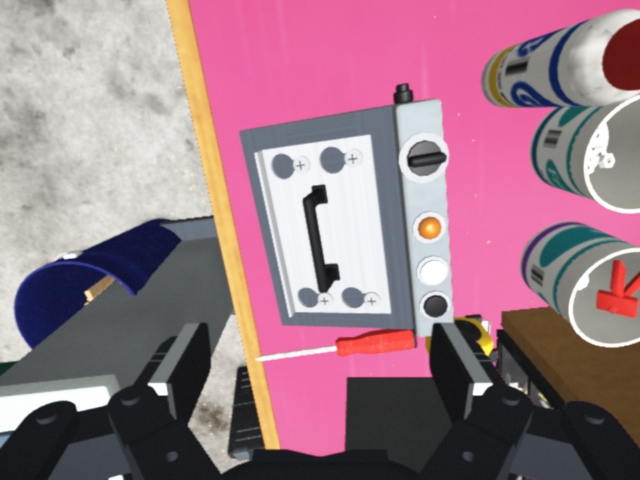

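wC shows the whole cover with corners near (255,150), (370,136), (390,312) and (292,318), and the bar from (309,195) to (324,285). The contour approximation dropped the edge points, so I'll fix that.

```bash
sed -i 's/astype(np.uint8),0,2)/astype(np.uint8),0,1)/' h.py
cat > run1.py <<'E'
from meas import *
M={}
for n in("wA","wA2"):
    p,d,P=load(n);K=cv2.connectedComponents((p.max(2)<70).astype(np.uint8))[1]
    K_,R,t=P;x=R.T@(np.array([.53,.01,.003])-t);u=K_@x/x[2]
    q,c=quad(K==K[int(u[1]),int(u[0])]);M[n]=(P,lines(c,q));print(n,M[n][1].round(1).tolist())
Q=[]
for i in range(4):
    X,e=tri([(M[n][0],M[n][1][i]) for n in M]);Q.append(X);print(X.round(4),round(e,4),[onz(M[n][0],M[n][1][i],.003).round(4).tolist() for n in M])
print([round(float(np.linalg.norm(Q[i]-Q[i-1])),4) for i in range(4)])
V={};H={}
for n in("wB","wC"):
    p,d,P=load(n);h=cv2.cvtColor(p,cv2.COLOR_RGB2HSV);K_,R,t=P
    x=R.T@(np.array([.48,.35,.07])-t);u=(K_@x/x[2])[:2]
    m=((p.min(2)>165)).astype(np.uint8)
    cc=[c for c in cv2.findContours(m,0,1)[0] if cv2.contourArea(c)>3000]
    c=min(cc,key=lambda c:np.linalg.norm(c[:,0].mean(0)-u))
    hu=cv2.convexHull(c);q=cv2.approxPolyDP(hu,.04*cv2.arcLength(hu,True),True)[:,0]
    print(n,u.round(),cv2.contourArea(c),q.tolist())
    V[n]=(P,lines(c,q));print(V[n][1].round(1).tolist())
    hm=np.zeros_like(m);cv2.fillPoly(hm,[V[n][1].astype(int)],1)
    dk=((p.max(2)<60)&(hm>0)).astype(np.uint8)
    c=max(cv2.findContours(dk,0,1)[0],key=cv2.contourArea);print(cv2.boundingRect(c),cv2.minAreaRect(c))
Q=[]
for i in range(4):
    X,e=tri([(V[n][0],V[n][1][i]) for n in V]);Q.append(X);print(X.round(4),round(e,4),[pt(V[n][0],load(n)[1],V[n][1][i]+np.sign(V[n][1].mean(0)-V[n][1][i])*3).round(3).tolist() for n in V])
Q=np.array(Q)
mod=np.array([[-52,85,16],[52,85,4],[52,-85,4],[-52,-85,16]])/1e3
print([round(float(np.linalg.norm(Q[i]-Q[i-1])),4) for i in range(4)],[round(float(np.linalg.norm(mod[i]-mod[i-1])),4) for i in range(4)])
a,b=mod-mod.mean(0),Q-Q.mean(0);U,S,W=np.linalg.svd(a.T@b);D=np.diag([1,1,np.linalg.det(U@W)]);Rc=(U@D@W).T
t=Q.mean(0)-Rc@mod.mean(0);print("cover",t.round(4),Rc.round(3).tolist(),"slope",np.degrees(np.arcsin(Rc[2,0])),"yaw",np.degrees(np.arctan2(Rc[1,0],Rc[0,0])),"roll",np.degrees(Rc[2,1]),"res",np.abs(Q-(mod@Rc.T+t)).max(1).round(4))
print("handle",t+Rc@[0,0,.036])
E
python3 run1.py
```

```text
wA [[254.6, 128.0], [396.4, 128.0], [384.0, 311.4], [263.7, 309.5]]
wA2 [[269.2, 214.0], [401.2, 214.0], [389.1, 374.0], [276.0, 374.0]]
[ 0.4675  0.1338 -0.001 ] 0.0 [[0.4681, 0.1339, 0.003], [0.4681, 0.1348, 0.003]]
[6.233e-01 1.146e-01 4.000e-04] 0.0 [[0.6228, 0.1147, 0.003], [0.6228, 0.1153, 0.003]]
[ 0.5942 -0.1132 -0.0024] 0.0 [[0.5935, -0.1101, 0.003], [0.5936, -0.1089, 0.003]]
[ 0.441  -0.0856  0.0082] 0.0001 [[0.4399, -0.0883, 0.003], [0.4396, -0.0895, 0.003]]
[0.2212, 0.157, 0.2296, 0.156]
wB [288. 153.] 22502.0 [[308, 34], [341, 240], [237, 249], [190, 61]]
[[190.4, 63.4], [309.7, 34.0], [341.2, 240.2], [235.8, 245.5]]
(238, 97, 48, 115) ((263.02191162109375, 154.38583374023438), (112.31298065185547, 29.06277847290039), 77.6609115600586)
wC [342. 234.] 18735.5 [[370, 135], [390, 312], [289, 316], [254, 153]]
[[253.7, 150.9], [369.8, 134.3], [390.5, 312.0], [288.2, 312.0]]
(304, 186, 35, 106) ((320.789794921875, 238.29136657714844), (105.40916442871094, 22.516128540039062), 80.81116485595703)
[0.407  0.434  0.0498] 0.0006 [[0.412, 0.43, 0.061], [0.412, 0.432, 0.062]]
[0.5117 0.4379 0.0818] 0.0 [[0.509, 0.436, 0.081], [0.509, 0.436, 0.081]]
[0.5181 0.2673 0.079 ] 0.0001 [[0.516, 0.271, 0.081], [0.515, 0.273, 0.082]]
[0.4144 0.2669 0.0548] 0.0002 [[0.419, 0.271, 0.058], [0.419, 0.272, 0.058]]
[0.1674, 0.1096, 0.1707, 0.1065] [0.17, 0.1047, 0.17, 0.1047]
cover [0.4665 0.3516 0.0571] [[0.929, -0.035, -0.369], [0.034, 0.999, -0.008], [0.369, -0.005, 0.929]] slope 21.660639409188516 yaw 2.1130791268192235 roll -0.28420750869973527 res [0.0025 0.0022 0.0018 0.0021]
handle [0.45322836 0.35130717 0.09051574]
```

The cover yaw is about +2°, and its centre is about (0.467, 0.351) at the expected 62 mm height. I'll check it against depth (plane and handle bar), and check IK for pushing and grasping.

```bash
cat > run2.py <<'E'
from h import *
yw=np.radians(2.1);sl=np.radians(18)
Rc=np.array([[np.cos(yw),-np.sin(yw),0],[np.sin(yw),np.cos(yw),0],[0,0,1]])@np.array([[np.cos(sl),0,-np.sin(sl)],[0,1,0],[np.sin(sl),0,np.cos(sl)]])
t0=np.array([.4666,.351,.062])
def cloud(n):
    p,d,P=load(n);K,R,t=P;v,u=np.mgrid[:480,:640];X=np.stack([(u-K[0,2])/K[0,0]*d,(v-K[1,2])/K[1,1]*d,d],-1)@R.T+t
    return p,(X-t0)@Rc
if __name__=="__main__":
  for n in("wB","wC"):
    p,L=cloud(n);x,y,z=np.moveaxis(L*1e3,-1,0)
    m=(abs(x)<40)&(abs(y)<80)&(abs(z)<12)&(p.min(2)>165)
    A=np.c_[x[m],y[m],np.ones(m.sum())];c,*_=np.linalg.lstsq(A,z[m],rcond=None);print(n,"plate z=",c.round(3))
    b=(abs(x)<20)&(abs(y)<30)&(z>32)&(z<50)&(p.max(2)<80);print("bar x",np.percentile(x[b],[2,50,98]).round(1),"z",np.percentile(z[b],[50,95]).round(1))
    k=np.polyfit(y[b],x[b],1);print("bar yaw err deg",np.degrees(np.arctan(k[0])).round(2))
    bb=(abs(x)<20)&(abs(y)<60)&(z>28)&(z<50)&(p.max(2)<80);print("bar y",np.percentile(y[bb],[1,99]).round(1))
    l=(x>-62)&(x<-44)&(abs(y)<80)&(z>9)&(z<25);print("lip x",np.percentile(x[l],[3,50,97]).round(1),"z",np.percentile(z[l],[50,95]).round(1))
    s=(abs(y)<80)&(x>55)&(x<90)&(z>12)&(z<26);print("deck x min",np.percentile(x[s],[1,5]).round(1))
    w=(abs(z)<14)&(abs(x)<60)&(abs(y)<100)&(p.min(2)>165);print("plate y",np.percentile(y[w],[.5,99.5]).round(1),"x",np.percentile(x[w],[.5,99.5]).round(1))
  cx,cy,cn=Rc.T
  for s in(1,-1):
    R=np.c_[s*cx,-s*cy,-cn];q=inverse_kinematics(t0+Rc@[-.07,0,.05],R);print(s,"push",None if q is None else np.round(q,2))
    R=np.c_[s*cy,s*cx,-cn];q=inverse_kinematics(t0+Rc@[.018,0,.042],R);print(s,"grasp",None if q is None else np.round(q,2))
E
python3 run2.py
```

```text
wB plate z= [4.000e-03 2.000e-03 4.517e+00]
bar x [-2.7  2.1  4.8] z [40.4 42. ]
bar yaw err deg -0.02
bar y [-41.8  43.5]
lip x [-51.9 -49.8 -48.9] z [14.3 16.7]
deck x min [75.2 76.1]
plate y [-84.1  84.9] x [-50.2  51.6]
wC plate z= [5.000e-03 1.000e-03 4.525e+00]
bar x [-2.8  1.7  4.6] z [40.6 41.9]
bar yaw err deg -0.21
bar y [-41.2  44.9]
lip x [-52.  -49.8 -49. ] z [14.7 16.8]
deck x min [75.1 75.9]
plate y [-84.4  85.1] x [-50.   51.5]
1 push [-1.39  0.43  0.54  2.23  0.08  0.34 -2.52]
1 grasp [-0.34  0.5  -0.6   2.03  0.89  0.67 -1.53]
-1 push [-0.19  0.58 -0.96  2.16  1.15  0.81 -0.33]
-1 grasp [ 0.03  0.76 -1.18  2.01  1.24  1.02  1.39]
```

Run:
```python
from run2 import *
cx,cy,cn=Rc.T;R=np.c_[-cx,cy,-cn]
P=lambda x,z,y=0:t0+Rc@np.array([x,y,z])
def rep(s):
    S=sense();print(s,round(S["time_s"],2),"loc",((S["position"]-t0)@Rc*1e3).round(1),"F",(S["wrist_force"]@Rc).round(1))
command_gripper(0.0)
movep(P(-.078,.085),R);rep("above")
print(move_l(P(-.078,.030),feed=.08,until_force=5));rep("down")
print(move_l(P(-.062,.030),feed=.05,until_force=12));rep("push0")
print(move_l(P(-.038,.030),feed=.03,until_force=12));rep("push")
```

```text
above 7.03 loc [-76.5   0.9  85.5] F [1.2 0.4 0. ]
False
down 7.87 loc [-77.8   0.4  30.3] F [ 0.2 -0.  -0.2]
False
push0 8.33 loc [-61.3  -0.1  30.1] F [-1.3 -0.3  0. ]
True
push 8.99 loc [-44.4  -0.   29.7] F [ 0.4 -0.3 -0.2]
```

The finger stopped at -44.4 mm, which is where the step contact should be. I'll back off and look.

Run:
```python
from run2 import *
cx,cy,cn=Rc.T
P=lambda x,z,y=0:t0+Rc@np.array([x,y,z])
move_l(P(-.055,.030),feed=.08)
move_l(P(-.065,.10),feed=.25)
command_gripper(.06)
R=np.c_[cy,cx,-cn]
movep(P(.018,.16),R);sleep(.2);shot("wrist","wD")
p,L=cloud("wD");x,y,z=np.moveaxis(L*1e3,-1,0)
b=(abs(x-18)<20)&(abs(y)<30)&(z>32)&(z<50)&(p.max(2)<80);print("bar x",np.percentile(x[b],[2,50,98]).round(1),"z",np.percentile(z[b],[50,95]).round(1),np.polyfit(y[b],x[b],1))
bb=(abs(x-18)<20)&(abs(y)<60)&(z>28)&(z<50)&(p.max(2)<80);print("bar y",np.percentile(y[bb],[1,99]).round(1))
S=sense();print(S["time_s"],((S["position"]-t0)@Rc*1e3).round(1))
```

```text
bar x [14.5 18.1 23.5] z [40.7 42. ] [-1.53243732e-02  1.84922076e+01]
bar y [-40.4  45.7]
11.6083 [ 1.760e+01 -1.000e-01  1.597e+02]
```

View pics/wD.png

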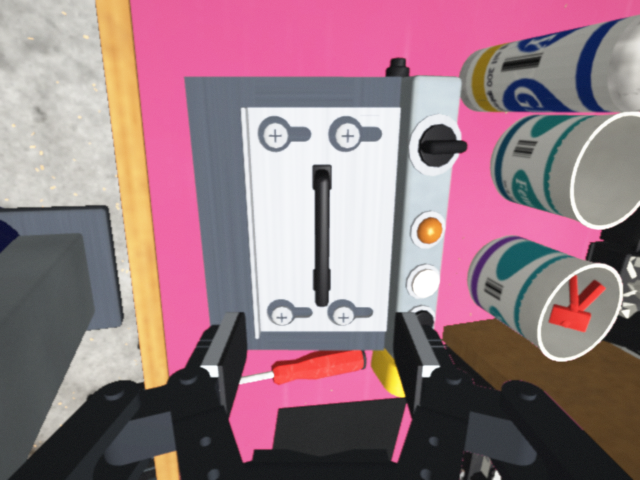

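The wD view shows all four heads inside the wide ends: (275,135), (347,135), (282,313) and (344,316). The bar is at column ~321, between the open fingers. Next: grasp, ease back slightly from the step, and lift square to the panel.

Run:
```python
from run2 import *
cx,cy,cn=Rc.T
P=lambda x,z,y=0.001:t0+Rc@np.array([x,y,z])
def rep(s):
    S=sense();print(s,round(S["time_s"],2),"loc",((S["position"]-t0)@Rc*1e3).round(1),"F",(S["wrist_force"]@Rc).round(1),"gap",round(S["finger_gap"]*1e3,1),S["gripper_force"])
command_gripper(.045)
print(move_l(P(.0186,.075),feed=.25))
print(move_l(P(.0186,.042),feed=.08,until_force=6));rep("down")
command_gripper(0,60);rep("grip")
x=(sense()["position"]-t0)@Rc
move_l(P(x[0]-.0007,x[2],x[1]),feed=.02);rep("back")
ok=move_l(P(x[0]-.0007,x[2]+.020,x[1]),feed=.04,until_force=14);rep("lift");print(ok)
```

```text
False
False
down 12.97 loc [18.7  1.3 42.3] F [0.8 0.3 0.6] gap 44.7 0.0
grip 13.38 loc [18.7  1.3 42.6] F [-0.3 -0.7  5.2] gap 8.9 59.05104160308838
back 13.62 loc [17.8  1.2 42.6] F [-0.8 -0.6  1.7] gap 8.9 59.14408028125763
lift 14.28 loc [18.   1.2 62.7] F [-1.5 -1.  -3.1] gap 8.6 58.36946368217468
False
```

Run:
```python
from run2 import *
cx,cy,cn=Rc.T
_,L=cloud("wA");X=L@Rc.T+t0
m=(X[...,2]>.05)&(X[...,2]<.5)&(X[...,1]>-.15)&(X[...,1]<.13)&(X[...,0]>.45)&(np.mgrid[:480,:640][0]<310);print("rack x min",np.percentile(X[m][:,0],[.5,2]),"z max",X[m][:,2].max())
S=sense();l=(S["position"]-t0)@Rc
move_l(t0+Rc@(l+[0,0,.05]),feed=.15)
p=np.array(sense()["position"])
move_l(np.array([.475,.33,.25]),Rdown(np.radians(-2)),feed=.15)
move_l(np.array([.531,.0126,.20]),Rdown(np.radians(-7.3)),feed=.2);sleep(.3)
pic,d,P=shot("wrist","wE");S=sense()
X=cloud("wE")[1]@Rc.T+t0;T=(X-S["position"])@np.array(S["tcp_rot"])  # tool coords: x=cover y, y=cover x, z down
x,y,z=np.moveaxis(T*1e3,-1,0)
m=(abs(y)<45)&(abs(x)<80)&(abs(z-38)<10)&(pic.min(2)>140)
A=np.c_[x[m],y[m],np.ones(m.sum())];c=np.linalg.lstsq(A,z[m],rcond=None)[0];print(m.sum(),"plate",c,"tilt deg",np.degrees(c[:2]))
print(S["time_s"],S["position"],S["wrist_force"],S["finger_gap"])
w=(abs(z-38)<12)&(abs(y)<70)&(abs(x)<110)&(pic.min(2)>140);print(np.percentile(x[w],[.5,99.5]),np.percentile(y[w],[.5,99.5]))
shot("scene","sE")
```

```text
rack x min [0.65070652 0.65170617] z max 0.3009963424973905
36277 plate [ 5.76357670e-04 -2.11998681e-03  3.83416507e+01] tilt deg [ 0.03302286 -0.1214663 ]
17.5917 [0.53099408 0.01285401 0.2000448 ] [ 1.01856351 -0.02047418 -3.6382838 ] 0.008699662283492011
[-80.63304019  84.87826383] [-50.69332188  52.21571667]
```

View pics/wE.png

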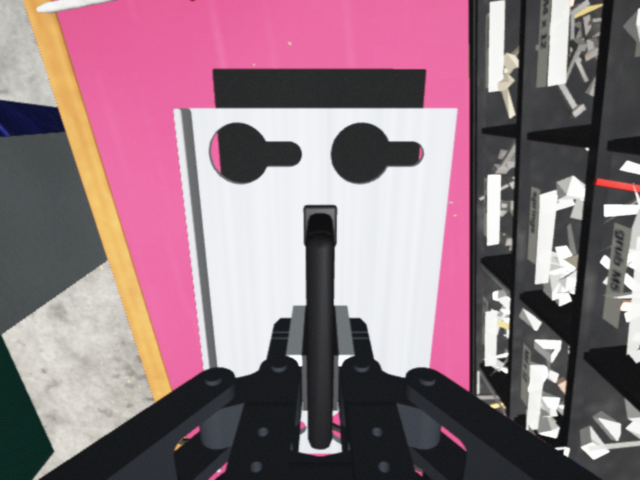

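wE shows the cover hanging level above the mat, aligned with it, with the mat edge visible at row 70 and columns 214–425. Next: lower it gently and release.

Run:
```python
from h import *
B=np.array([.531,.0126,0]);z=lambda h:B+[0,0,h]
move_l(z(.062),feed=.15)
print(move_l(z(.042),feed=.02,until_force=2.5))
S=sense();print(S["time_s"],S["position"],S["wrist_force"])
command_gripper(.03);sleep(.2)
move_l(z(.12),feed=.1);move_l(z(.27)+[-.02,.08,0],feed=.2);sleep(.2)
shot("wrist","wF");print(sense()["time_s"])
p,d,P=load("wF");v,u=np.mgrid[:480,:640];K,R,t=P
X=np.stack([(u-K[0,2])/K[0,0]*d,(v-K[1,2])/K[1,1]*d,d],-1)@R.T+t
c,s=np.cos(np.radians(-7.3)),np.sin(np.radians(-7.3));L=(X-B)@np.array([[c,-s,0],[s,c,0],[0,0,1]]);x,y,h=np.moveaxis(L*1e3,-1,0)
m=(p.min(2)>140)&(abs(x)<70)&(abs(y)<110)&(h<25)&(h>-5);print(np.percentile(x[m],[.5,99.5]),np.percentile(y[m],[.5,99.5]),np.percentile(h[m],[5,50,95]))
A=np.c_[x[m],y[m],np.ones(m.sum())];k=m&(abs(x)<40);print(np.linalg.lstsq(np.c_[x[k],y[k],np.ones(k.sum())],h[k],rcond=None)[0])
```

```text
True
19.5 [0.53088456 0.01252881 0.04518093] [0.36894637 0.62048341 4.13013625]
22.2083
[-50.90470112  53.31480532] [-83.72053929  84.64223376] [5.55869669 6.89819124 8.64180178]
[-4.42557511e-05 -2.16025758e-05  6.85091776e+00]
```

View pics/wF.png

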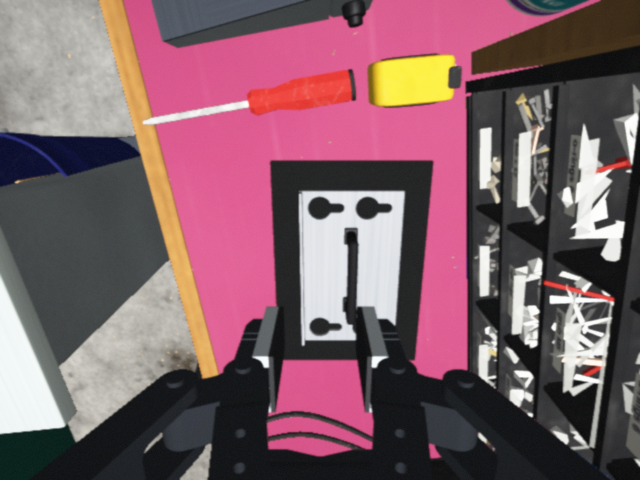

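The wF view shows the cover lying flat and handle up, with mat visible all round it (cover columns 300–405, mat 273–432). The screwdriver and tape measure haven't moved.

```bash
python3 -c "
from rig import *
print(finish_job())"
```

```text
the job is handed in; nothing more can be done
None
```

The cover was slid up to the step, lifted off square to the panel and laid flat, handle up, wholly on the mat; the screwdriver and tape measure were left in place, and the job was handed in at about 22 s.

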